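Check a relay's contact gap with a blade gauge

TASK

Check the open contact gap of the relay with the yellow-handled blade gauge: draw it from the blue rack, lower its blade between the two copper contacts until the contacts' tops lie within the red band on the blade, and hold it there still for one second. Then slide the gauge back home into the empty slot of the rack and let go, without forcing the contacts or disturbing the other gauges, the screwdriver or the spare bobbin.

Things in the scene. Friction and masses are not known exactly. Their poses are not given: they have to be found in the camera images.
- gauge: A yellow plastic handle 26 x 14 x 45 mm (x, y, z) on top of a steel blade 16 mm wide (x), 4 mm thick (y) and 45 mm long (z). Origin: centre of the blade's tip; z up to the handle (underside at z = 45, top at 90 mm). A red band rings the blade from 10 to 16 mm above the tip. Starts upright in a rack slot, handle resting on the rack's top. Grip across the 14 mm.
- gauge_shoulder (a point): Centre of the underside of the yellow gauge's handle, 45 mm above the blade tip.
- relay: Relay fixed on an aluminium plate 130 x 100 x 8 mm (x, y, z): black base 104 x 74 mm, its top 38 mm above the table; a copper coil with white flanges (72 mm high) at x = -30 mm, two upright copper contacts at x = +15 mm. Origin: centre of the plate's underside, on the table; x from the coil towards the contacts, z up.
- relay_gap (a point): Middle of the contact gap's mouth, level with the contacts' tops, 72 mm above the table; axes as the relay's. Each contact is 22 mm long (x), 8 mm thick (y), with a half-round top of 4 mm radius; the gap between them is 6 mm wide (y), open at both ends, 34 mm deep.
- rack: Fixed blue block 200 x 60 x 55 mm (x, y, z) with three slots in its top in a row along x, at x = -60, 0, +60 mm. Origin: centre of its underside, on the table; z up. Two slots hold the other gauges.
- slot0 (a point): Mouth centre of the rack slot at rack x = -60 mm, on the rack's top, 55 mm above the table. Slot 19.5 mm (rack x) by 6.5 mm (rack y), going right through the block; axes as the rack's.
- slot1 (a point): Mouth centre of the rack slot at rack x = 0 mm, on the rack's top, 55 mm above the table. Slot 19.5 mm (rack x) by 6.5 mm (rack y), going right through the block; axes as the rack's.
- slot2 (a point): Mouth centre of the rack slot at rack x = 60 mm, on the rack's top, 55 mm above the table. Slot 19.5 mm (rack x) by 6.5 mm (rack y), going right through the block; axes as the rack's.
- gauge_black: A black plastic handle 26 x 14 x 45 mm (x, y, z) on top of a steel blade 16 mm wide (x), 3 mm thick (y) and 45 mm long (z). Origin: centre of the blade's tip; z up to the handle (underside at z = 45, top at 90 mm). Stands in a rack slot; leave it.
- gauge_white: A white plastic handle 26 x 14 x 45 mm (x, y, z) on top of a steel blade 16 mm wide (x), 3.5 mm thick (y) and 45 mm long (z). Origin: centre of the blade's tip; z up to the handle (underside at z = 45, top at 90 mm). Stands in a rack slot; leave it.
- screwdriver: Screwdriver, 170 mm long, lying on the bench along its own x, beyond the work. Leave it.
- bobbin: Spare copper coil bobbin with white flanges, 36 mm across, 34 mm high, standing on the bench beyond the work. Origin: centre of its underside. Leave it.

How it is judged:
By the outcome, as a careful person would: the job done as asked, in the order asked, and still so for the second after the job is handed in, with the robot touching nothing.
It also fails if it takes over 58 s, if anything falls off the work surface, if the arm or the gripper's body presses on something with over 40 N, if the wrist force passes 120 N, or if a joint passes its speed limit or range.

ROBOT

A 7-joint arm with a two-finger parallel gripper is mounted at the origin on the work surface. World frame = base frame: x ahead of the robot, y to its left, z up, the work surface at z = 0. Lengths are in m, angles in rad, forces in N, time in s.
With the tool pointing down it reaches from about 0.425 to 1.025 m from the base axis. Payload 9.4 kg.
Tool frame: the origin (TCP) lies midway between the tips of the shut fingers; the grasp point (between the pads) lies 19 mm behind it; z points along the fingers, y is the line along which they close (so a half turn about z gives the same grasp; the last joint's range is limited). The gripper opens to 85 mm and grips with 20 to 120 N. Pads are 22 mm wide; open, the fingers measure 114 mm over their backs; the gripper's body (76 mm by 85 mm) begins 54 mm behind the grasp point. The pads swing forward as they close: fully open they stand 13 mm farther back than shut.
Start: joints at [1.067, 0.599, -0.003, 1.599, 0.002, 0.943, -0.08], TCP at [0.3, -0.66, 0.231] pointing down, gripper open.
Joint ranges: [-2.57, 2.57], [-0.35, 1.97], [-1.29, 1.29], [0.11, 2.56], [-1.05, 4.19], [0.11, 1.86], [-2.63, 2.63]. Speed limits (rad/s): [2.22, 2.22, 3.01, 3.01, 3.14, 3.14, 3.14].

INTERFACE

Orientations are given as [roll, pitch, yaw] about the fixed x, y, z axes, in that order (R = Rz(yaw) Ry(pitch) Rx(roll)).
In Python, from station import ctrl, fingers, eyes gives the robot as it stands. The module is installed in compiled form; this text tells all that it offers. Calls block until the motion is done:
- ctrl.move_ptp(position, orientation): joint-space move of the TCP to a pose.
- ctrl.move_l(position, rotation=None, v=0.15, until_force=None): straight line of the TCP; rotation=None keeps the orientation; v is the mean speed in m/s. With until_force (N) it stops when the force on the tool has changed by that much, and returns True; else False.
- ctrl.set_joints(angles): joint-space move.
- fingers.set_gripper(opening): finger opening in m; the grip force is fixed at half the most; returns when the fingers have stopped.
- ctrl.pause(seconds).
- ctrl.solve_ik(position, orientation): joint angles nearest the present ones, or None.
- ctrl.get_state(): the state.
- eyes.read_camera(name): name is "side" or "top" or "wrist"; returns a dict with "color" (480x640x3 uint8, red, green, blue), "range_z" (480x640 float32, m along the optical axis (not along the pixel's ray), 0 where there is no reading), "fx", "fy", "cx", "cy" (pixels), "R" (3x3) and "t" (3): a world point X has camera coordinates R X + t; the wrist camera has in their place "mount" (4x4, takes a point from camera to tool coordinates, whose origin is the TCP and whose axes are the flange's). Camera axes: x right, y down, z forward; pixel columns grow to the right and rows downward; lengths in m; the calibration is good to about 2 mm. A picture is of the moment at which its call begins: read the wrist's pose just before it.
A pose or a line that the arm cannot do raises ctrl.Unreachable and nothing moves.
- ctrl.finish_job(): hands the job in; it is judged then, once.
The state is a dict: "clock": time; "joints": joint angles; "joint_vel": joint speeds; "effort": joint torques, N m; "tool_pos": TCP position; "orientation": TCP orientation; "contact_force": force on the tool from outside, world axes, zero at the start; "torque": the same for the moment, N m; "width": finger opening in m; "grasp_force": force on a finger pad.
Only numpy, scipy, OpenCV 4.12 (cv2) and the standard library are available. Lean on these libraries where they do the work, as an engineer would, in place of code of your own. Each camera call takes 0.05 s, during which the arm holds its last target. There are 200 camera calls.

## Working session

There is one attempt and no reset: what is moved stays moved. The work goes in short steps, each a Python script; the robot and the scene stay as the last script left them, time stands still between calls to the robot, and variables do not carry over. Pictures are saved under pics/ and viewed, at most 10 in all, crops included, and the job is handed in when it is done.

```bash
mkdir -p pics
python3 - <<'E'
from station import ctrl, fingers, eyes
import cv2, numpy as np
for n in ("top","side"):
    c=eyes.read_camera(n); cv2.imwrite(f"pics/{n}0.png",c["color"][:,:,::-1]); np.savez(f"{n}0.npz",**c)
    print(n,c["fx"],c["cx"],c["cy"],np.round(c["R"],3).tolist(),c["t"])
c=eyes.read_camera("wrist"); print(np.round(c["mount"],4))
print(ctrl.get_state())
E
```

```text
top 511.166209517749 320.7774335534467 235.94265091278774 [[-0.029, -0.999, 0.026], [-0.996, 0.027, -0.088], [0.087, -0.029, -0.996]] [0.01501059 0.64203852 0.75478302]
side 617.5236934636041 316.178858556204 237.72259842181066 [[-0.971, -0.24, 0.017], [-0.177, 0.663, -0.727], [0.164, -0.709, -0.686]] [0.61063732 0.1538817  1.00131433]
[[-5.000e-04 -9.604e-01 -2.785e-01  7.070e-02]
 [ 1.000e+00 -3.000e-04 -7.000e-04 -1.400e-03]
 [ 6.000e-04 -2.785e-01  9.604e-01 -1.428e-01]
 [ 0.000e+00  0.000e+00  0.000e+00  1.000e+00]]
{'clock': 0.15, 'joints': array([ 1.06733084,  0.59993967, -0.00253379,  1.59993685,  0.00176677,
        0.94291819, -0.07981137]), 'joint_vel': array([ 0.00068255,  0.00024384, -0.00181769, -0.00311053,  0.00049917,
        0.00069443, -0.00145036]), 'effort': array([ 3.49306014e-03, -7.76993394e+01,  1.56694237e+00, -2.58236915e+01,
        1.24610070e-02,  6.78152632e-03,  9.05936531e-06]), 'tool_pos': array([ 0.29994663, -0.65965245,  0.23062001]), 'orientation': array([-3.14039651e+00,  9.36640814e-05,  4.26785060e-01]), 'contact_force': array([0.0775731 , 0.24985068, 0.44115261]), 'torque': array([ 0.03319954,  0.03443296, -0.01121124]), 'grasp_force': 0.0, 'width': 0.08581725200455594}
```

View pics/top0.png

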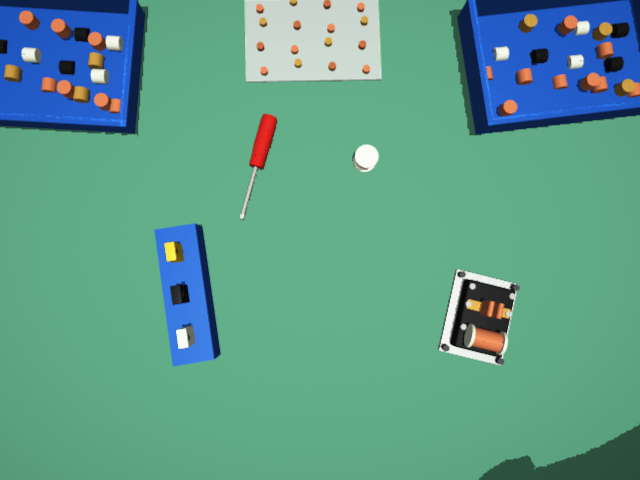

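View pics/side0.png

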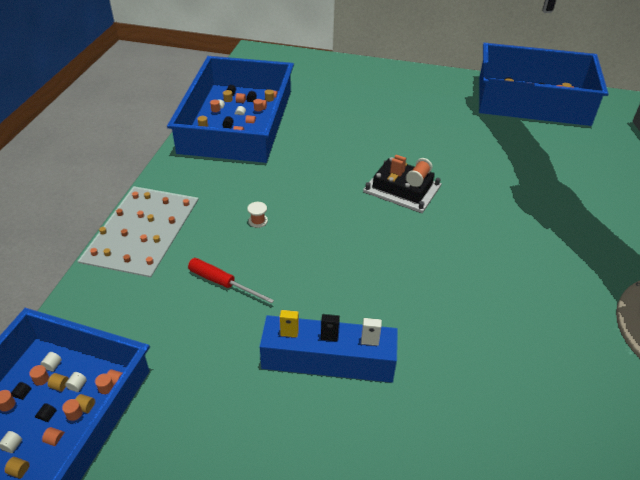

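The top view shows the yellow gauge at (173,251) at the far end of the rack, which runs (157,230)–(173,365). The relay plate is around (480,317), with the contacts at about (495,310) and the coil at (486,340). The side view agrees. Next I'll make rough poses from the top view, then take close wrist views.

```bash
cat > h.py <<'E'
import numpy as np, cv2
from scipy.spatial.transform import Rotation as Ro
def campose(c, st=None):
    """camera->world R, origin"""
    if "mount" in c:
        M=c["mount"]; Rt=Ro.from_euler("xyz",st["orientation"]).as_matrix()
        return Rt@M[:3,:3], Rt@M[:3,3]+st["tool_pos"]
    return c["R"].T, -c["R"].T@c["t"]
def cast(c,P,uv,z):
    uv=np.atleast_2d(uv).astype(float); R,o=P
    d=np.c_[(uv[:,0]-c["cx"])/c["fx"],(uv[:,1]-c["cy"])/c["fy"],np.ones(len(uv))]@R.T
    return o+d*((z-o[2])/d[:,2])[:,None]
def proj(c,P,X):
    q=(np.atleast_2d(X)-P[1])@P[0]
    return np.c_[q[:,0]/q[:,2]*c["fx"]+c["cx"],q[:,1]/q[:,2]*c["fy"]+c["cy"]]
E
python3 - <<'E'
from h import *
from station import ctrl
c=dict(np.load("top0.npz")); P=campose(c)
print(cast(c,P,[[171,252]],.1), cast(c,P,[[180,337]],.1))
p=cast(c,P,[[460,270],[518,288],[500,364],[440,350]],.008); print(p,p.mean(0))
con=cast(c,P,[[495,310]],.072);print(con)
g=cast(c,P,[[171,252]],.1)[0];w=cast(c,P,[[180,337]],.1)[0]
print(np.degrees(np.arctan2(*(g-w)[1::-1])))
for y in np.radians([8,188,-172, -13,167]):
  for b in (g,con[0]):
    off=np.array([np.cos(y),np.sin(y),0])*(-.13)
    s=ctrl.solve_ik([b[0]+off[0],b[1]+off[1],.27],[np.pi,0,y]); print(np.degrees(y),s)
E
```

```text
[[0.61928612 0.20578862 0.1       ]] [[0.50349197 0.19409014 0.1       ]]
[[ 0.58433823 -0.22088824  0.008     ]
 [ 0.5534998  -0.31123507  0.008     ]
 [ 0.43724074 -0.27562626  0.008     ]
 [ 0.46163947 -0.18310136  0.008     ]] [ 0.50917956 -0.24771273  0.008     ]
[[ 0.5246823  -0.24933422  0.072     ]]
5.768916847114357
8.0 [-0.20972235  0.33218182 -0.34544933  1.99445134  0.14900072  0.83882703
 -2.06880738]
8.0 [ 0.46727594  0.25324813  0.00985752  2.10477046 -0.00349911  0.78358891
 -0.95187221]
188.0 [ 0.07337982  0.7686326  -0.84876285  1.377128    0.58139504  1.25297931
  0.89667848]
188.0 [ 0.7267285   0.63117046 -0.77813958  1.6058807   0.48182783  1.10589469
  1.5347456 ]
-172.0 [ 0.07337982  0.7686326  -0.84876285  1.377128    0.58139504  1.25297931
  0.89667848]
-172.0 [ 0.7267285   0.63117046 -0.77813958  1.6058807   0.48182783  1.10589469
  1.5347456 ]
-13.0 [-0.31290119  0.35538049 -0.31552658  1.95364325  0.14372393  0.85390507
 -2.50237784]
-13.0 [ 0.30131292  0.22295852  0.09632027  2.15281296 -0.03064523  0.76705561
 -1.38035935]
167.0 [ 0.10921109  0.72776354 -0.77478112  1.41846061  0.5213824   1.2062485
  0.61990522]
167.0 [ 0.73139086  0.6255594  -0.68083617  1.57188753  0.42696094  1.09743045
  1.28975307]
```

Run:
```python
from h import *
from station import ctrl, eyes
ims=[]
for n,b,y in (("rA",(.522,-.249),-14),("rB",(.522,-.249),166),("gB",(.61,.205),186),("gA",(.61,.205),6)):
    a=np.radians(y); b=np.array(b)+.02*np.array([np.cos(a),np.sin(a)])
    ctrl.move_ptp([*b,.25],[np.pi,0,a]); ctrl.pause(.2)
    st=ctrl.get_state(); c=eyes.read_camera("wrist")
    np.savez(n+".npz",**c,orientation=st["orientation"],tool_pos=st["tool_pos"])
    ims.append(c["color"][:,:,::-1]); print(n,st["clock"],st["tool_pos"])
cv2.imwrite("pics/four.png",cv2.resize(np.vstack([np.hstack(ims[:2]),np.hstack(ims[2:])]),(800,600),interpolation=cv2.INTER_AREA))
print(c["fx"])
```

```text
rA 2.075 [ 0.54112343 -0.25471123  0.24992454]
rB 4.6083 [ 0.5026391  -0.24410527  0.24997661]
gB 6.525 [0.59050756 0.20167719 0.25001477]
gA 9.0167 [0.62988379 0.20698139 0.24993379]
363.11454199463026
```

View pics/four.png

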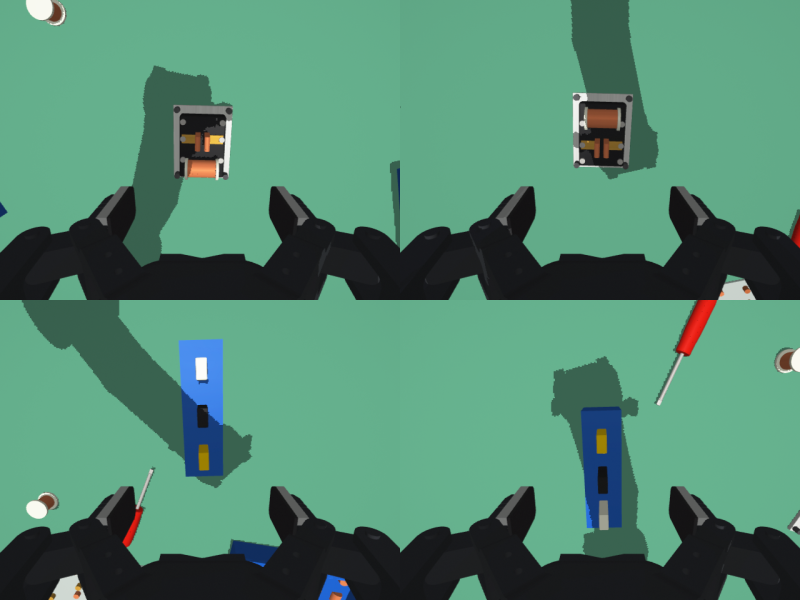

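The four wrist views show the relay in rA (contacts about (202,141) in the montage) and rB (about (602,148)). The gauges are in gB and gA, with yellow at about (203,457) and (601,440). Next I'll look at enlarged crops of the contacts and extract colours.

Run:
```python
from h import *
out=[]
for n,(u,v) in (("rA",(323,226)),("rB",(323,238)),("gB",(326,250)),("gA",(322,225))):
    c=np.load(n+".npz"); k=c["color"]
    out.append(cv2.resize(k[v-45:v+35,u-50:u+50,::-1],(400,300),interpolation=cv2.INTER_CUBIC)*1)
cv2.imwrite("pics/crop.png",cv2.convertScaleAbs(np.vstack([np.hstack(out[:2]),np.hstack(out[2:])]),alpha=1.3))
for n in("gA","gB"):
    c=dict(np.load(n+".npz")); P=campose(c,c)
    h=cv2.cvtColor(c["color"],cv2.COLOR_RGB2HSV); m=((h[...,0]>18)&(h[...,0]<32)&(h[...,1]>150)&(h[...,2]>60)).astype(np.uint8)
    m[:, :250]=0; m[:,400:]=0
    cs,_=cv2.findContours(m,0,2); k=max(cs,key=cv2.contourArea); print(n,cv2.boundingRect(k),cv2.minAreaRect(k))
    x,y,w,hh=cv2.boundingRect(k); print(cast(c,P,[[x+w/2-.5,y],[x+w/2-.5,y+hh-1]],.1))
```

```text
gA (314, 206, 17, 40) ((322.0, 225.5), (39.0, 16.0), 90.0)
[[0.64246359 0.21092317 0.1       ]
 [0.60923837 0.20747542 0.1       ]]
gB (318, 231, 16, 42) ((325.5, 251.5), (41.0, 15.0), 90.0)
[[0.5973276  0.20566361 0.1       ]
 [0.63372207 0.20946336 0.1       ]]
```

View pics/crop.png

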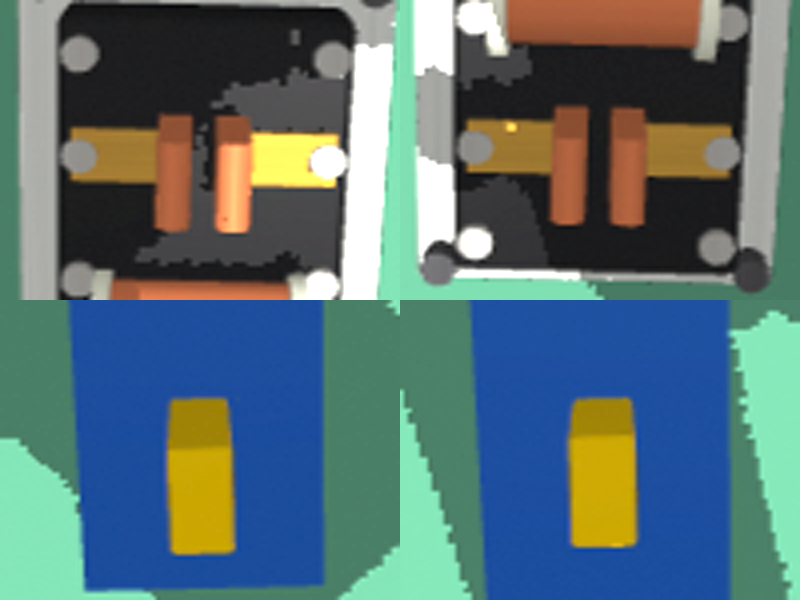

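The crop shows the contacts as two clean copper bars with a dark gap, and the yellow handle's top face with its side face. Next I'll compute the gap centre line and yaw from both views.

Run:
```python
from h import *
for n,v0,v1 in (("rA",221,241),("rB",221,240)):
    c=dict(np.load(n+".npz")); P=campose(c,c); k=c["color"].astype(float)
    s=(k[...,0]-k[...,2])
    g=k[...,1]/np.maximum(k[...,0],1)
    pts=[];w=[]
    for v in range(v0,v1):
        r=np.where(g[v]<.62,s[v],0)[300:350]  # copper only
        up=cv2.resize(r[None].astype(np.float32),(500,1),interpolation=cv2.INTER_LINEAR)[0]
        # edges at half of each bar's own max
        mid=int((322.5 if n=="rA" else 322.5)*10-3000+ 10)
        L=up[:mid];Rr=up[mid:]
        l=np.where(L>L.max()/2)[0]; rr=np.where(Rr>Rr.max()/2)[0]+mid
        e=np.array([l[0],l[-1],rr[0],rr[-1]])/10+300-.45
        w.append(e); pts.append([(e.mean()),v])
    w=np.array(w); print(n,np.round(np.median(w,0),2),np.round(w.mean(1),1))
    pts=np.array(pts); X=cast(c,P,pts,.0695); 
    vx,vy,x0,y0=cv2.fitLine(X[:,:2].astype(np.float32),cv2.DIST_HUBER,0,.001,.001).ravel()
    print(x0,y0,np.degrees(np.arctan(vy/vx)), X[0],X[-1])
    h=cv2.cvtColor(c["color"],cv2.COLOR_RGB2HSV); m=(~((h[...,0]>60)&(h[...,0]<95)&(h[...,1]>60))).astype(np.uint8)
    m[:,:260]=0;m[:,400:]=0;m[:140]=0;m[310:]=0
    cs,_=cv2.findContours(m,0,2); q=max(cs,key=cv2.contourArea).reshape(-1,2)
    print(cv2.boundingRect(q))
    for side in (0,1):
        x=[ (m[v].nonzero()[0][[0,-1]][side],v) for v in range(185,250)]
        Y=cast(c,P,x,.004); a=cv2.fitLine(Y[:,:2].astype(np.float32),cv2.DIST_HUBER,0,.001,.001).ravel(); print("plate",np.degrees(np.arctan(a[1]/a[0])),a[2:])
for n in("gA","gB"):
    c=dict(np.load(n+".npz")); P=campose(c,c); h=cv2.cvtColor(c["color"],cv2.COLOR_RGB2HSV)
    m=((h[...,0]>100)&(h[...,0]<125)&(h[...,1]>150)).astype(np.uint8);m[:,:270]=0;m[:,380:]=0
    for side in (0,1):
        x=[ (m[v].nonzero()[0][[0,-1]][side],v) for v in range(195,260)]
        Y=cast(c,P,x,.055); a=cv2.fitLine(Y[:,:2].astype(np.float32),cv2.DIST_HUBER,0,.001,.001).ravel(); print("rack",np.degrees(np.arctan(a[1]/a[0])),a[2:])
```

```text
rA [311.65 319.75 326.85 334.95] [323.6 323.6 323.6 323.5 323.6 323.6 323.3 323.2 323.2 323.5 323.2 323.3
 323.1 323.1 323.  323.  323.2 323.1 323.1 322.9]
0.5266619 -0.24980794 -16.014898 [ 0.53414335 -0.25193456  0.0695    ] [ 0.51672552 -0.24694341  0.0695    ]
(277, 167, 96, 122)
plate -14.942859 [ 0.53002965 -0.1988    ]
plate -15.700038 [ 0.5087423 -0.2967814]Traceback (most recent call last):
  File "<stdin>", line 14, in <module>
IndexError: index 0 is out of bounds for axis 0 with size 0
```

Run:
```python
from h import *
n="rB"; c=dict(np.load(n+".npz")); P=campose(c,c); k=c["color"].astype(float)
s=k[...,0]-k[...,2]; g=k[...,1]/np.maximum(k[...,0],1); pts=[];W=[]
for v in range(232,252):
    r=np.where(g[v]<.62,s[v],0)[300:350]
    up=cv2.resize(r[None].astype(np.float32),(500,1),interpolation=cv2.INTER_LINEAR)[0]; mid=225
    l=np.where(up[:mid]>up[:mid].max()/2)[0]; rr=np.where(up[mid:]>up[mid:].max()/2)[0]+mid
    e=np.array([l[0],l[-1],rr[0],rr[-1]])/10+299.55; W.append(e); pts.append([e.mean(),v])
print(np.median(W,0)); X=cast(c,P,pts,.0695)
a=cv2.fitLine(X[:,:2].astype(np.float32),cv2.DIST_HUBER,0,.001,.001).ravel(); print(a[2:],np.degrees(np.arctan(a[1]/a[0])),X[0],X[-1])
for n in("gA","gB"):
    c=dict(np.load(n+".npz")); P=campose(c,c); h=cv2.cvtColor(c["color"],cv2.COLOR_RGB2HSV)
    m=((h[...,0]>100)&(h[...,0]<125)&(h[...,1]>150)).astype(np.uint8);m[:,:270]=0;m[:,380:]=0
    for side in (0,1):
        x=[(m[v].nonzero()[0][[0,-1]][side],v) for v in range(195,260)]
        Y=cast(c,P,x,.055); a=cv2.fitLine(Y[:,:2].astype(np.float32),cv2.DIST_HUBER,0,.001,.001).ravel(); print("rack",np.degrees(np.arctan(a[1]/a[0])),a[2:])
```

```text
[310.35 318.85 325.25 333.35]
[ 0.52587247 -0.24990997] -15.540504 [ 0.51804896 -0.24745597  0.0695    ] [ 0.53574376 -0.25261455  0.0695    ]
rack 7.4333014 [0.61551887 0.23749834]
rack 8.515571 [0.61425006 0.17762089]
rack 7.524247 [0.60862935 0.1770496 ]
rack 7.296474 [0.6037966  0.23606944]
```

Run:
```python
from h import *
from station import ctrl, fingers, eyes
a=np.radians(7.5); b=np.radians(-15.5)
ctrl.move_ptp([.6215,.2085,.14],[np.pi,0,a])
ctrl.move_l([.6215,.2085,.063],v=.08)
fingers.set_gripper(0.0)
s=ctrl.get_state(); print(s["clock"],s["width"],s["grasp_force"],s["contact_force"],s["tool_pos"])
if s["width"]>.01:
    ctrl.move_l([.6215,.2085,.165],v=.1)
    s=ctrl.get_state(); print(s["clock"],s["width"],s["contact_force"])
    ctrl.move_l([.5263,-.2499,.165],[np.pi,0,b],v=.25)
    ctrl.move_l([.5263,-.2499,.137],v=.08); ctrl.pause(.3)
    s=ctrl.get_state(); c=eyes.read_camera("wrist"); print(s["clock"],s["tool_pos"],s["orientation"])
    np.savez("hov.npz",**c,orientation=s["orientation"],tool_pos=s["tool_pos"])
    cv2.imwrite("pics/hov.png",cv2.resize(c["color"][150:350,220:420,::-1],(600,600),interpolation=cv2.INTER_CUBIC))
```

```text
11.3417 0.013324744478960577 58.40607225894928 [-0.15962302 -0.74202626  2.23582599] [0.62158103 0.20836219 0.06317691]
12.5083 0.01371457740290625 [-0.63444612  0.4228358  -1.37137122]
15.3333 [ 0.52647502 -0.24998221  0.1374043 ] [ 3.14158795e+00 -6.90234021e-04 -2.70543406e-01]
```

View pics/hov.png

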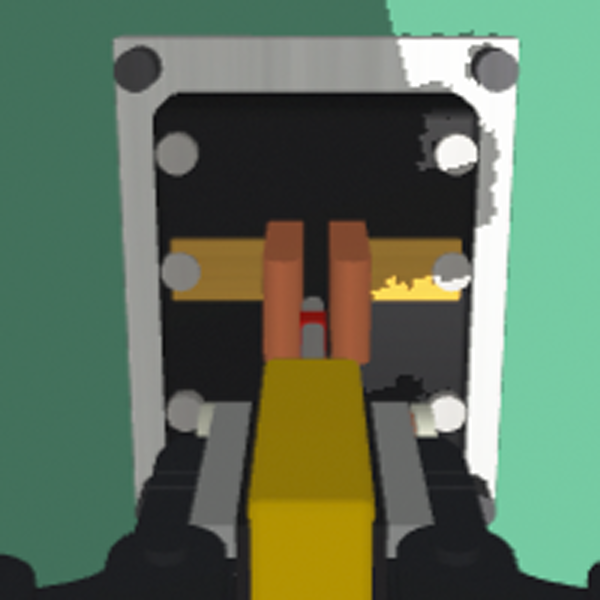

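The hover view shows the blade with its red band at about crop column 312, and the gap between the contacts centred at about 317. That is a small lateral offset, so I'll measure it in tool coordinates.

```bash
cat > meas.py <<'E'
from h import *
def edges(p,mid,thr=.5):
    pass
def run(f,bl_rows,red_rows,con_rows,zc=.0695,tip=.084):
    c=dict(np.load(f)); k=c["color"].astype(float); P=campose(c,c)
    Rt=Ro.from_euler("xyz",c["orientation"]).as_matrix(); loc=lambda X:(X-c["tool_pos"])@Rt
    U=lambda r:cv2.resize(r[None].astype(np.float32),(800,1),interpolation=cv2.INTER_LINEAR)[0]
    def span(up,a,b):
        w=np.where(up[a:b]>up[a:b].max()/2)[0]+a; return np.array([w[0],w[-1]])/10+300-.45-20
    out=[]
    for v in con_rows:
        s=U((k[v,:,0]-k[v,:,2])[280:360]); m=455
        l=span(s,200,m-25); r=span(s,m+20,680); out.append([*l,*r])
    e=np.median(out,0); Xc=loc(cast(c,P,[[e.mean(),np.mean(con_rows)],[(e[1]+e[2])/2,np.mean(con_rows)]],zc))
    print("contacts px",e,"tool y mm",Xc[:,1]*1e3,"x",Xc[:,0]*1e3)
    sl=np.polyfit(list(con_rows),np.mean(out,1),1); print("slope",sl[0])
    for nm,rows,ch,z in (("red",red_rows,lambda q:q[:,0]-q[:,2],tip+.013),("blade",bl_rows,lambda q:q.mean(1),tip+.022)):
        o=[span(U(ch(k[v,:])[280:360]),370,505) for v in rows]
        e=np.median(o,0); X=loc(cast(c,P,[[e.mean(),np.mean(rows)]],z)); print(nm,e,"tool y mm",X[0]*1e3)
    return c
E
python3 - <<'E'
from meas import *
c=run("hov.npz",[261,262,263,264],[255,256,257],range(240,252))
for v in (245,250,252,256,260,263): print(v,c["color"][v,306:346:1].tolist().__str__() if v in(250,256,263) else "")
E
```

```text
contacts px [299.55 320.35 329.65 347.45] tool y mm [-0.65084107 -0.19508703] x [4.12842969 4.12825059]
slope 0.06984265734264897
red [316.55 329.95] tool y mm [ 6.83508166 -1.24848203 40.40901746]
blade [316.55 329.95] tool y mm [ 6.42976341 -1.24582871 31.40873556]
245 
250 [[53, 46, 32], [80, 55, 36], [138, 79, 50], [147, 83, 54], [154, 86, 57], [159, 89, 59], [163, 92, 60], [163, 92, 60], [162, 91, 60], [159, 89, 58], [156, 88, 58], [153, 87, 57], [150, 85, 56], [142, 80, 53], [129, 79, 59], [101, 91, 85], [100, 100, 96], [101, 100, 97], [101, 101, 97], [102, 101, 98], [96, 94, 92], [61, 60, 60], [25, 25, 27], [58, 38, 32], [117, 66, 44], [137, 77, 50], [146, 82, 53], [152, 86, 56], [158, 89, 58], [162, 92, 59], [165, 93, 60], [163, 92, 60], [159, 90, 58], [156, 89, 57], [154, 87, 56], [150, 84, 54], [139, 80, 54], [115, 78, 57], [115, 98, 70], [115, 98, 70]]
252 
256 [[27, 27, 28], [69, 43, 34], [136, 77, 50], [146, 83, 54], [152, 86, 56], [158, 89, 58], [163, 92, 60], [165, 92, 60], [162, 91, 60], [159, 89, 58], [156, 88, 57], [153, 86, 57], [150, 85, 56], [141, 74, 48], [128, 
[... 288 characters left out ...]
6], [155, 87, 56], [150, 85, 56], [138, 79, 53], [105, 69, 55], [63, 62, 63], [63, 62, 64]]
260 
263 [[25, 26, 28], [73, 44, 34], [144, 81, 53], [146, 83, 53], [153, 86, 57], [158, 89, 58], [162, 91, 59], [164, 92, 60], [162, 90, 59], [159, 89, 58], [156, 89, 57], [153, 86, 56], [150, 85, 56], [141, 78, 54], [121, 69, 67], [100, 100, 97], [101, 100, 97], [102, 100, 98], [102, 101, 99], [103, 102, 99], [102, 101, 98], [102, 91, 88], [98, 40, 38], [48, 33, 29], [102, 60, 41], [138, 78, 50], [146, 83, 55], [152, 86, 56], [158, 89, 58], [162, 92, 59], [165, 92, 60], [163, 91, 59], [159, 90, 59], [156, 89, 58], [154, 87, 58], [149, 85, 55], [134, 79, 52], [88, 65, 55], [62, 60, 61], [62, 61, 63]]
```

Run:
```python
from h import *
from station import ctrl, fingers, eyes
b=np.radians(-15.5); p=np.array([.5263,-.2499])+.0007*np.array([np.sin(b),-np.cos(b)])
ctrl.move_l([*p,.130],v=.05); ctrl.pause(.3)
s=ctrl.get_state(); c=eyes.read_camera("wrist"); print(s["clock"],p,s["tool_pos"],s["contact_force"])
np.savez("hov2.npz",**c,orientation=s["orientation"],tool_pos=s["tool_pos"])
cv2.imwrite("pics/hov2.png",cv2.resize(c["color"][210:290,270:376,::-1],(795,600),interpolation=cv2.INTER_CUBIC))
for v in (250,256,260,264,268): print(v,[tuple(map(int,q)) for q in c["color"][v,304:347]])
```

```text
15.975 [ 0.52611293 -0.25057454] [ 0.52617635 -0.25057342  0.13008318] [-0.42370071  0.1893555  -0.67893367]
250 [(148, 113, 48), (146, 108, 49), (137, 84, 51), (145, 81, 53), (152, 86, 55), (157, 90, 58), (162, 92, 59), (165, 93, 60), (164, 93, 60), (161, 91, 58), (160, 90, 59), (156, 89, 58), (154, 88, 57), (150, 85, 55), (140, 79, 52), (115, 66, 45), (59, 50, 47), (87, 86, 84), (101, 101, 97), (102, 100, 98), (102, 101, 98), (102, 102, 98), (96, 95, 92), (61, 60, 60), (58, 37, 31), (115, 66, 44), (136, 78, 51), (146, 82, 55), (152, 85, 55), (158, 88, 59), (162, 91, 60), (165, 93, 60), (164, 92, 60), (161, 91, 58), (160, 90, 59), (157, 88, 57), (154, 86, 56), (149, 84, 54), (142, 86, 52), (141, 103, 47), (146, 111, 47), (146, 111, 47), (189, 144, 59)]
256 [(27, 27, 28), (55, 37, 32), (115, 67, 46), (144, 82, 53), (152, 85, 56), (158, 88, 59), (162, 91, 60), (165, 93, 60), (164, 93, 60), (162, 91, 59), (159, 90, 59), (156, 89, 57), (154, 86, 56), (149, 84, 54), (140, 78, 51), (127, 65, 44), (128, 20, 15), (129, 20, 17), (128, 22, 15), (127, 22, 18), (127, 22, 18), (127, 22, 17), (12
[... 1553 characters left out ...]
1, 55, 55), (62, 60, 62), (62, 61, 62), (62, 61, 62)]
268 [(26, 26, 27), (41, 32, 29), (93, 57, 41), (142, 81, 53), (150, 86, 54), (156, 88, 57), (161, 90, 59), (163, 92, 59), (163, 93, 59), (160, 92, 58), (158, 90, 57), (156, 89, 56), (153, 87, 55), (148, 85, 53), (139, 80, 50), (123, 74, 53), (111, 83, 78), (102, 100, 95), (103, 100, 95), (103, 101, 96), (104, 102, 97), (104, 102, 97), (104, 102, 97), (101, 95, 90), (91, 59, 52), (88, 54, 37), (136, 79, 50), (145, 83, 53), (151, 87, 55), (156, 90, 57), (160, 92, 58), (163, 93, 59), (163, 93, 59), (160, 91, 59), (158, 90, 59), (156, 88, 57), (154, 87, 56), (147, 83, 53), (128, 76, 54), (61, 60, 62), (60, 60, 62), (60, 60, 62), (61, 61, 63)]
```

View pics/hov2.png

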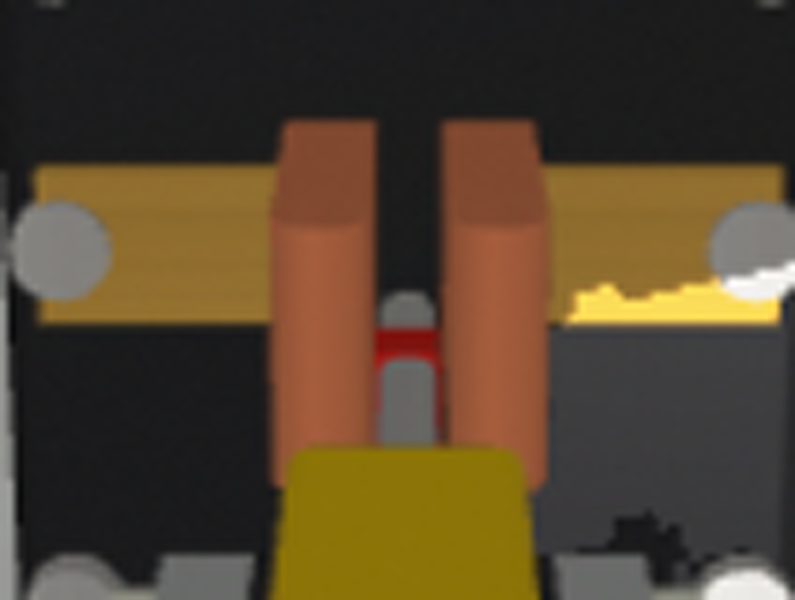

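The blade is now centred between the contacts to about 0.1 mm (blade centre at column 324.0, gap centre at 324.2), so I'll descend with a force guard.

Run:
```python
from h import *
from station import ctrl, fingers, eyes
b=np.radians(-15.5); p=np.array([.5263,-.2499])+.0008*np.array([np.sin(b),-np.cos(b)])
hit=ctrl.move_l([*p,.1122],v=.02,until_force=5)
s=ctrl.get_state(); print(hit,s["clock"],s["tool_pos"],s["contact_force"],s["width"])
if not hit:
    ctrl.pause(1.6); s=ctrl.get_state(); c=eyes.read_camera("wrist"); print(s["clock"],s["tool_pos"],s["contact_force"])
    np.savez("hold.npz",**c,orientation=s["orientation"],tool_pos=s["tool_pos"])
    cv2.imwrite("pics/hold.png",cv2.resize(c["color"][210:290,270:376,::-1],(795,600),interpolation=cv2.INTER_CUBIC))
```

```text
False 17.0667 [ 0.52616058 -0.25071715  0.11230639] [ 0.87667685  0.490573   -0.68567681] 0.013060819803890887
18.6667 [ 0.52609812 -0.25068083  0.11219212] [-0.50445856  0.70458232 -0.77128889]
```

View pics/hold.png

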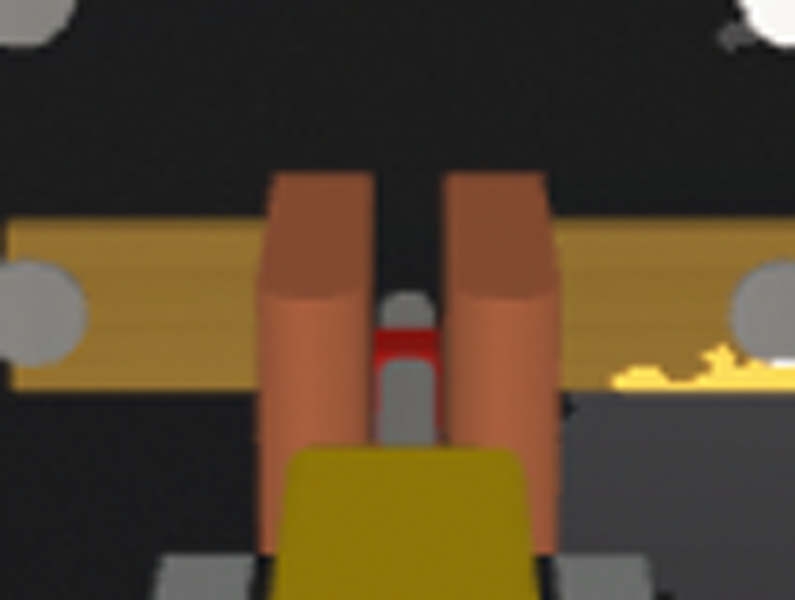

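The blade stands centred in the gap with no side force. I'll cross-check the insertion depth from this picture: blade tip, both band edges and the handle's lower edge give x and z in the hand.

Run:
```python
from h import *
from scipy.optimize import least_squares
c=dict(np.load("hold.npz")); P=campose(c,c); Rt=Ro.from_euler("xyz",c["orientation"]).as_matrix()
k=c["color"].astype(int)
for v in range(244,274): print(v,k[v,324].tolist(),end=" ")
W=lambda x,z:np.array([x,0,z])@Rt.T+c["tool_pos"]
obs=np.array([253.6,257.7,269.3])
def f(q):
    dx,dz=q; return np.array([proj(c,P,W(.0083+dx,.0532+dz-.010))[0,1],proj(c,P,W(.0083+dx,.0532+dz-.016))[0,1],proj(c,P,W(.013+dx,.0532+dz-.045))[0,1]])
r=least_squares(lambda q:f(q)-obs,[0,0],x_scale=1e-3); print("\n",f([0,0]),r.x*1e3,r.fun)
# contacts' +x top corner row, known height
print("corner z-plane .068->", (cast(c,P,[[313,249.5]],.068)[0]-c["tool_pos"])@Rt*1e3)
```

```text
244 [27, 27, 29] 245 [25, 26, 28] 246 [26, 26, 28] 247 [26, 26, 27] 248 [39, 39, 39] 249 [103, 103, 100] 250 [104, 103, 99] 251 [104, 103, 100] 252 [104, 101, 98] 253 [112, 80, 77] 254 [128, 21, 15] 255 [128, 21, 16] 256 [129, 23, 18] 257 [137, 52, 48] 258 [104, 102, 101] 259 [103, 102, 101] 260 [104, 103, 101] 261 [104, 103, 101] 262 [104, 103, 101] 263 [104, 102, 101] 264 [105, 102, 101] 265 [106, 104, 101] 266 [105, 103, 101] 267 [105, 104, 101] 268 [105, 103, 98] 269 [114, 101, 57] 270 [142, 117, 6] 271 [143, 118, 8] 272 [142, 117, 6] 273 [142, 117, 6] 
 [251.74290563 255.34311051 266.46994262] [ 0.34587043 -4.42507927] [ 0.15506457 -0.19799938  0.04012577]
corner z-plane .068-> [ 9.25197801 -6.79408024 44.19196479]
```

The row fit is ill-conditioned: x and z trade off almost exactly. Depth from the grasp is the reliable figure, because the handle sat on the rack at tool z = 0.0632. That puts the tip at 59 mm and the contact tops 13 mm up the blade. The hold lasted 1.6 s. Now I'll go back above the slot and look.

Run:
```python
from h import *
from station import ctrl, fingers, eyes
a=np.radians(7.5)
t=ctrl.get_state()["tool_pos"]
ctrl.move_l([t[0],t[1],.165],v=.08)
ctrl.move_l([.6215,.2085,.165],[np.pi,0,a],v=.25)
ctrl.move_l([.6215,.2085,.115],v=.08); ctrl.pause(.3)
s=ctrl.get_state(); c=eyes.read_camera("wrist"); print(s["clock"],s["tool_pos"],s["contact_force"],s["width"])
np.savez("ret.npz",**c,orientation=s["orientation"],tool_pos=s["tool_pos"])
cv2.imwrite("pics/ret.png",cv2.resize(c["color"][210:290,270:376,::-1],(795,600),interpolation=cv2.INTER_CUBIC))
for v in (244,248,252,262): print(v,[tuple(map(int,q)) for q in c["color"][v,312:338]])
```

```text
22.625 [0.62170547 0.20859137 0.11546803] [ 0.36006581 -0.49360827 -0.46457586] 0.013562205875926948
244 [(24, 67, 135), (25, 67, 136), (24, 67, 136), (24, 67, 137), (24, 67, 137), (24, 67, 136), (23, 65, 132), (21, 60, 123), (22, 59, 120), (34, 69, 100), (65, 111, 90), (65, 111, 90), (65, 111, 90), (65, 111, 90), (65, 111, 90), (65, 111, 89), (66, 111, 90), (61, 105, 90), (37, 73, 93), (19, 49, 100), (22, 58, 118), (23, 61, 124), (23, 62, 127), (25, 67, 137), (25, 67, 137), (24, 67, 137)]
248 [(25, 67, 136), (25, 67, 136), (25, 67, 135), (26, 68, 136), (24, 67, 136), (23, 66, 135), (22, 65, 131), (23, 60, 124), (22, 59, 119), (23, 52, 105), (28, 56, 106), (36, 58, 106), (34, 57, 106), (34, 57, 106), (28, 55, 106), (21, 53, 106), (20, 52, 107), (19, 52, 105), (20, 50, 101), (19, 50, 101), (22, 58, 119), (22, 60, 123), (22, 61, 127), (25, 67, 136), (24, 67, 136), (25, 67, 135)]
252 [(25, 67, 136), (24, 67, 135), (25, 67, 136), (25, 67, 136), (25, 67, 136), (25, 67, 135), (24, 65, 132), (23, 60, 124), (52, 69, 116), (98, 94, 92), (99, 97, 93), (101, 97, 95), (100, 97, 94), (100, 98, 94), (100, 96, 94), (89, 88, 95), (21, 51, 105), (21, 52, 106), (20, 51, 103), (18, 49, 101), (21, 59, 119), (23, 61, 124), (23, 63, 129), (25, 67, 136), (25, 68, 136), (25, 67, 136)]
262 [(25, 67, 136), (25, 67, 136), (25, 67, 136), (24, 67, 135), (25, 67, 136), (25, 68, 136), (24, 66, 133), (62, 61, 115), (118, 69, 65), (98, 98, 95), (100, 98, 96), (100, 98, 96), (100, 99, 97), (100, 99, 97), (100, 100, 97), (101, 92, 89), (96, 50, 73), (20, 52, 107), (20, 52, 106), (20, 53, 108), (22, 62, 126), (22, 60, 124), (23, 63, 128), (25, 67, 136), (25, 67, 136), (24, 67, 135)]
```

View pics/ret.png

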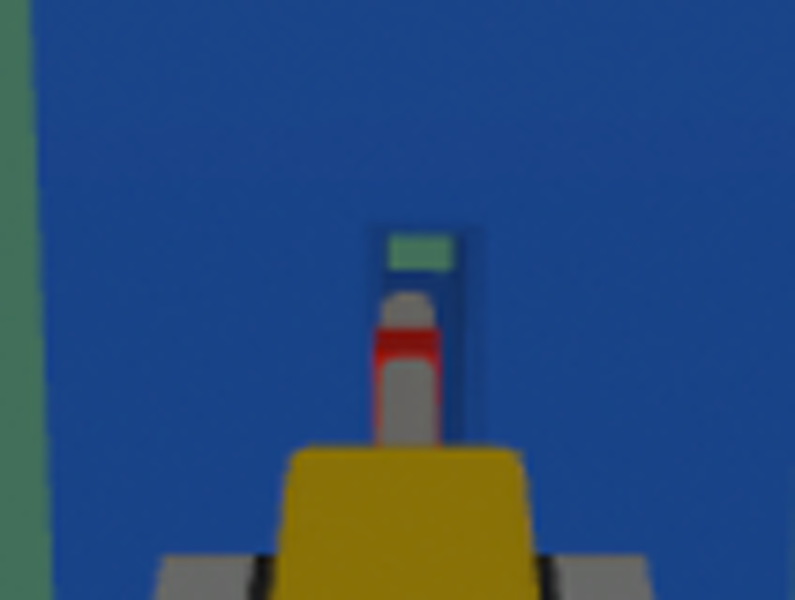

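The picture shows the slot mouth centred at about column 326.2 and the blade at 324.0. The blade is about 1.4 mm off in tool y, so I'll shift and insert with a force guard.

Run:
```python
from h import *
from station import ctrl, fingers, eyes
a=np.radians(7.5); p=np.array([.6215,.2085])+.00135*np.array([np.sin(a),-np.cos(a)])
ctrl.move_l([*p,.112],v=.05); ctrl.pause(.2)
c=eyes.read_camera("wrist")["color"]
print([int(q[2]) for q in c[248,312:340]],[tuple(map(int,q)) for q in c[253,316:332]])
hit=ctrl.move_l([*p,.0637],v=.03,until_force=6)
s=ctrl.get_state(); print(hit,s["clock"],s["tool_pos"],s["contact_force"],s["torque"],s["width"])
```

```text
[136, 135, 136, 134, 127, 123, 119, 98, 107, 106, 107, 106, 106, 107, 107, 106, 103, 103, 123, 124, 130, 135, 136, 136, 136, 136, 136, 136] [(23, 63, 127), (21, 60, 123), (20, 58, 118), (35, 49, 95), (77, 58, 75), (106, 76, 72), (107, 77, 74), (108, 77, 74), (107, 76, 74), (108, 78, 75), (108, 76, 73), (99, 70, 75), (48, 46, 88), (19, 53, 109), (23, 60, 125), (23, 62, 126)]
False 24.9333 [0.62180508 0.20716175 0.06391854] [-0.53215005  0.9913792  -0.98615892] [ 0.02622123 -0.00528022  0.04910022] 0.013212160348863468
```

Run:
```python
from h import *
from station import ctrl, fingers, eyes
s=ctrl.get_state(); t=s["tool_pos"]
hit=ctrl.move_l([.62168,.20716,.0628],v=.01,until_force=4)
s=ctrl.get_state(); print(hit,s["tool_pos"],s["contact_force"])
fingers.set_gripper(.085); ctrl.pause(.2)
ctrl.move_l([.62168,.20716,.17],v=.1)
a=np.radians(7.5)
ctrl.move_ptp([.64,.207,.25],[np.pi,0,a]); ctrl.pause(.3)
s=ctrl.get_state(); c=eyes.read_camera("wrist"); print(s["clock"],s["width"],s["contact_force"])
t=eyes.read_camera("side")
w=c["color"][150:350,220:420,::-1]; q=t["color"][290:390,240:420,::-1]
cv2.imwrite("pics/end.png",np.hstack([cv2.resize(w,(400,400)),cv2.resize(q,(400,400*100//180)) if 0 else cv2.copyMakeBorder(cv2.resize(q,(400,222)),0,178,0,0,0)]))
for r in (c,t):
    h=cv2.cvtColor(r["color"],cv2.COLOR_RGB2HSV); m=((h[...,0]>18)&(h[...,0]<32)&(h[...,1]>150)&(h[...,2]>60)).astype(np.uint8)
    print(sorted([cv2.boundingRect(k) for k in cv2.findContours(m,0,2)[0] if cv2.contourArea(k)>100]))
o=dict(np.load("side0.npz"))["color"]; d=np.abs(o.astype(int)-t["color"]).max(2)[290:390,240:420]; print((d>40).sum())
```

```text
False [0.6219328  0.20722084 0.06316469] [-0.64464047  0.13328844  2.91969296]
28.025 0.08462943771296957 [ 0.24534707 -0.22900222 -0.74452441]
[(312, 216, 17, 40)]
[(5, 458, 24, 20), (48, 374, 20, 17), (77, 395, 17, 18), (280, 311, 18, 26)]
6187
```

View pics/end.png

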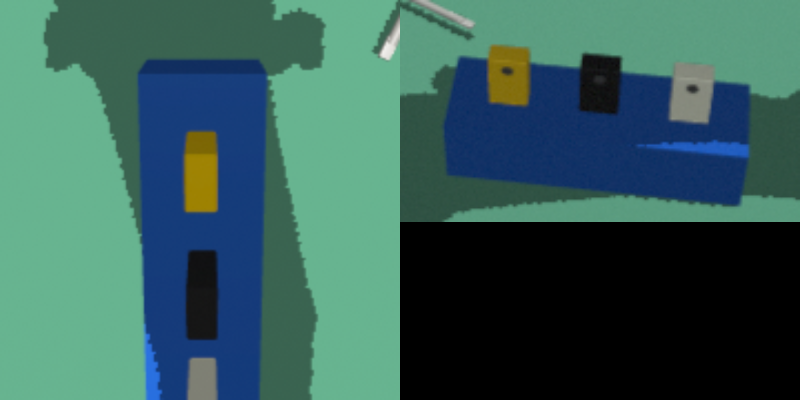

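The yellow gauge is fully seated in its slot at (508,75), in line with the undisturbed black and white ones, and the gripper is clear. I'm handing the job in.

```bash
python3 -c "
from station import ctrl
print(ctrl.finish_job())"
```

```text
the job is handed in; nothing more can be done
None
```

The gap check is done and handed in at about 28 s: the blade was held still in the gap for 1.6 s, then the gauge was seated back in its slot and released; the contact tops should be about 13 mm up the blade (mid-band), a depth worked out from the grasp height because the camera cross-check was inconclusive.

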